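File the tile sample in its case and shut the lid

ROBOT

A 6-joint arm with a two-finger parallel gripper is mounted at the origin on a cart in front of the work surface, level with it; the furniture and walls round the work are solid. World frame = base frame: x ahead of the robot, y to its left, z up, the work surface at z = 0. Lengths are in mm, angles in rad, forces in N, time in s.
With the tool pointing down it reaches from about 300 to 775 mm from the base axis. Payload 14.6 kg.
Tool frame: the origin (TCP) lies midway between the tips of the shut fingers; the grasp point (between the pads) lies 19 mm behind it (manip.grasp_offset is the distance from the TCP to the grasp point, in mm); z points along the fingers, y is the line along which they close (so a half turn about z gives the same grasp; the last joint's range is limited). The gripper opens to 94 mm and grips with 3 to 60 N. Pads are 16 mm wide; open, the fingers measure 119 mm over their backs; the gripper's body (75 mm by 177 mm) begins 78 mm behind the grasp point.
Start: joints at [1.092, 0.3, 1.521, -0, 1.321, -0.067], TCP at [220.139, 504.012, 205.446] pointing down, gripper open.
Joint ranges: [-3.03, 3.03], [-0.79, 2.21], [0.23, 2.52], [-1.04, 4.18], [0, 3.07], [-2.55, 2.55]. Speed limits (rad/s): [2.22, 2.22, 2.57, 3.14, 3.14, 3.14].

INTERFACE

Orientations are given as [roll, pitch, yaw] about the fixed x, y, z axes, in that order (R = Rz(yaw) Ry(pitch) Rx(roll)).
In Python, from cell import manip, viewer gives the robot as it stands. The module is installed in compiled form; this text tells all that it offers.
- The arm moves only by the tool move_arm, never from a script. Its argument "moves" is a list of rows, each a list of 4 numbers: the shift along the tool's x, y, z in m, then the turn about the tool's z in rad. A call has 1 to 12 rows; each row is the pose to reach, as a shift and turn from the pose commanded when the call began, along the tool's axes at that moment; what a row does not reach only later rows make up. A row lasts 1/10 s, in which the tool goes at most 50 mm and 8.59 degrees, less where a joint would pass 70% of its speed; a pose out of reach is approached as far as the arm can. A call with a gripper value outside its range is refused whole. "jaw" is the finger opening in m, from 0 to 0.094, set as the call begins (left out, the last holds). The fingers move at their own pace and stop on an object; "squeeze" is the grip in N (left out, the last holds). Time passes only in rows, so rows that repeat a pose let the fingers close. It gives the time, the measured TCP pose, the force, the opening and the grip force at its end, in the units of the state.
- manip.read_state(): the state, without advancing time (a new reading comes with each control period).
- viewer.camera(name): name is "scene" or "top" or "wrist"; returns a dict with "frame" (400x640x3 uint8, blue, green, red), "z_map" (400x640 float32, mm along the optical axis (not along the pixel's ray), 0 where there is no reading), "fx", "fy", "cx", "cy" (pixels), "D" ([k1, k2, p1, p2, k3] as OpenCV has them; the pictures are not rectified), "origin" and "orientation" of the camera in the world. Camera axes: x right, y down, z forward; pixel columns grow to the right and rows downward; lengths in mm; the calibration is good to about 2 mm. A picture is of the moment at which its call begins.
- manip.sign_off(): hands the job in; it is judged then, once.
The state is a dict: "clock": time; "joints": joint angles; "qd": joint speeds; "effort": joint torques, N m; "eef_pos": TCP position; "eef_rot": TCP orientation; "wrist_force": force on the tool from outside, world axes, zero at the start; "moment": the same for the moment, N m; "finger_gap": finger opening in mm; "finger_force": force on a finger pad.
Only numpy, scipy, OpenCV 4.12 (cv2) and the standard library are available. Lean on these libraries where they do the work, as an engineer would, in place of code of your own. Each camera call takes 0.05 s, during which the arm holds its last target. There are 200 camera calls.

TASK

Take the rectangular tile sample out of the small slanted stand and slide it, long edge down, fully home in the slanted slot of the open wooden case, so that it sits on the bottom of the slot. Let go of it, then close the case by swinging its stiff lid all the way down. Do not shift the mug, the tape measure or the glue stick.

Things in the scene. Friction and masses are not known exactly. Their poses are not given: they have to be found in the camera images.
- tile: rectangular glazed tile sample, 130 x 65 x 8 mm, 0.18 kg. Origin: centre of its underside; x along the 130 side, y along the 65 side (up the slope at the start), z out of the glazed face (to the stand's front at the start). It stands on a long edge in the stand, its top leaning 30 degrees towards the stand's front. Pinch it across its thickness at mid upper edge, tool along its slope
- tile_mid (a point): centre of the tile
- stand: fixed wooden stand, base 100 x 110 x 8 mm, front = its -x, facing right as the robot sees it; origin: centre of its underside. Its groove runs along y and leans 30 degrees to -x; bottom line at x = 20, z = 20 mm, 10 mm wide. Four cheeks reach at most 42 mm up the slope, 31 to 49 mm either side of the middle; the 62 mm between them is free for fingers
- case: fixed wooden case, 162 (x) x 152 (y) mm; origin at the centre of its underside, front = its -x, facing right as the robot sees it. Front wall 59 mm high, side and back walls 84 mm; walls 6 mm thick, the floor 8 mm
- rack: black slot rack fixed in the case; origin: middle of the slot's bottom, at x = 30, z = 16 mm in the case's frame. z runs up the slot, 30 degrees off vertical to the case's -x; y along the slot (the case's y); x across it. Slot 10.5 mm wide; its 6 mm cheeks stand at the ends, |y| = 47 to 69 mm, and reach 45 mm up; case walls at |y| = 70 mm. The tile's centre is at z = 32.5 mm when home
- lid (a joint): lid angle, rad: 0 shut, 1.4 fully open (so the open lid always leans over the case). Hinge on the case's rear (+x) wall; stiff: the lid stays where it is left and must be pushed over its whole swing, with up to about 6 N at its edge
- lid_hinge (a point): middle of the hinge line, in the case's frame x = 81, y = 0, z = 86 mm; the axis is the case's y
- lid_edge (a point): middle of the lid's free edge on the outer face, 166 mm from the hinge line. The lid is a flat board 156 mm wide; the shut lid's underside is level with the hinge line, its outer face 8 mm above; a skirt 24 mm deep hangs from its free edge over the low front wall
- mug: red and white mug with a handle, 92 mm tall, a bystander; origin at the centre of its underside
- tape_measure: yellow tape measure, 33 x 80 mm and 61 mm tall, a bystander; origin at the centre of its underside
- glue_stick: upright glue stick, 27 mm thick, 92 mm tall, a bystander; origin at the centre of its underside
Things that resemble listed ones, but are neither listed nor needed, are in the scene too. There is more than one size of the tile; the job needs the larger.

How it is judged (in metres and radians):
On the way, in this order (a step that is already met when the one before it is completed fails the run):
1. the tile is home in the slot and let go, the lid still open (z of tile_mid in the frame of rack between 0.027 and 0.038 m and x of tile_mid in the frame of rack between -0.005 and 0.005 m and y of tile_mid in the frame of rack between -0.009 and 0.009 m and angle between the y axis of tile and the z axis of rack, either way round below 0.15 rad and angle between the z axis of tile and the x axis of rack, either way round below 0.15 rad and value of joint lid above 0.8 rad and contact force between tile and the fingers below 0.1 N), for 0.2 s.
2. the lid is shut (value of joint lid below 0.02 rad), for 0.2 s.
At the end, for the whole second after the job is handed in: the tile is at rest in the slot of the case: its centre within 5.5 mm of 32.5 mm up the slot, within 5 mm across it and 9 mm along it, square to the slot within 0.15 rad; the lid is within 0.02 rad of shut (z of tile_mid in the frame of rack between 0.027 and 0.038 m and x of tile_mid in the frame of rack between -0.005 and 0.005 m and y of tile_mid in the frame of rack between -0.009 and 0.009 m and angle between the y axis of tile and the z axis of rack, either way round below 0.15 rad and angle between the z axis of tile and the x axis of rack, either way round below 0.15 rad and value of joint lid below 0.02 rad and linear speed of tile below 0.02 m/s); the robot touches nothing.
It fails at once if the mug is shifted by more than 30 mm (distance of mug from where it was at the start of the episode above 0.03 m).
It fails at once if the tape measure is shifted by more than 30 mm (distance of tape_measure from where it was at the start of the episode above 0.03 m).
It fails at once if the glue stick is shifted by more than 30 mm (distance of glue_stick from where it was at the start of the episode above 0.03 m).
It also fails if it takes over 51 s, if anything falls off the work surface, if the arm or the gripper's body presses on something with over 40 N, if the wrist force passes 120 N, or if a joint passes its speed limit or range.

## Working session

There is one attempt and no reset: what is moved stays moved. The work goes in short steps, Python scripts to look and compute and a tool call to move; the robot and the scene stay as the last step left them, time stands still between calls to the robot, and variables do not carry over. Pictures are saved under pics/ and viewed, at most 13 in all, crops included, and the job is handed in when it is done.

Besides the shell and the picture viewer there is one more tool, called after ">>>" by a JSON object that holds its "method" and its "body". move_arm: Moves the arm, as the interface text tells. Its arguments: {"type":"object","properties":{"moves":{"type":"array"},"jaw":{"type":"number"},"squeeze":{"type":"number"}},"required":["moves"]}

```bash
mkdir -p pics
python3 - <<'E'
from cell import manip, viewer
import cv2,pickle
print(manip.read_state())
for n in ("scene","top"):
    c=viewer.camera(n); cv2.imwrite(f"pics/{n}0.png",c["frame"]); pickle.dump(c,open(f"{n}.pkl","wb"))
    print(n,{k:c[k] for k in c if k not in("frame","z_map")})
E
```

```text
{'clock': 0.0, 'joints': array([ 1.09243933e+00,  3.00452294e-01,  1.52161625e+00,  2.03541530e-05,
        1.32072093e+00, -6.66264505e-02]), 'qd': array([ 0.00102614, -0.00033968,  0.00024407,  0.00111807, -0.00019848,
       -0.00180889]), 'effort': array([-1.25514340e-03, -5.31795502e+01, -3.52747858e+01,  7.07269949e-02,
        2.42416654e-02, -9.89131900e-05]), 'eef_pos': array([219.98829724, 503.77969244, 204.88177698]), 'eef_rot': array([-3.14039980e+00, -9.93522376e-05,  2.72985700e+00]), 'wrist_force': array([-0.10115036,  0.35866037,  0.28142947]), 'moment': array([ 0.00517533,  0.06870544, -0.00257199]), 'finger_force': 0.0, 'finger_gap': 93.7707487049382}
scene {'fx': 370.73056045986584, 'fy': 370.73056045986584, 'cx': 324.6146073328086, 'cy': 200.38448495707968, 'D': array([0.01942645, 0.        , 0.        , 0.        , 0.        ]), 'origin': array([ 100.30187875, -803.34677126,  545.15103682]), 'orientation': array([-1.97919474, -0.00444985, -0.5069188 ])}
top {'fx': 421.3949854325512, 'fy': 421.3949854325512, 'cx': 322.5468104146599, 'cy': 203.66993410425727, 'D': array([-0.08447475,  0.        ,  0.        ,  0.        ,  0.        ]), 'origin': array([ 370.98382893,   90.75620654, 1334.42003621]), 'orientation': array([-2.97773367,  0.00768475, -1.57725775])}
```

View pics/scene0.png

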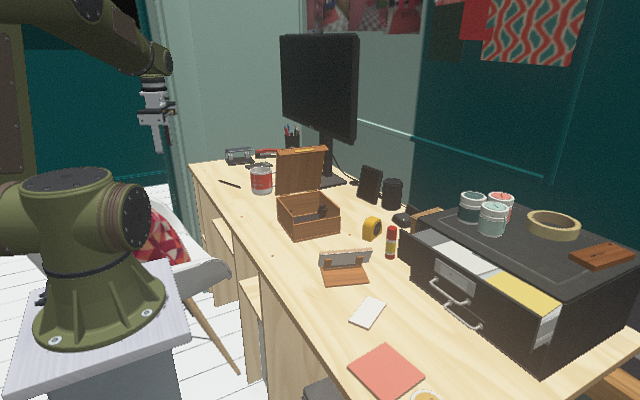

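View pics/top0.png

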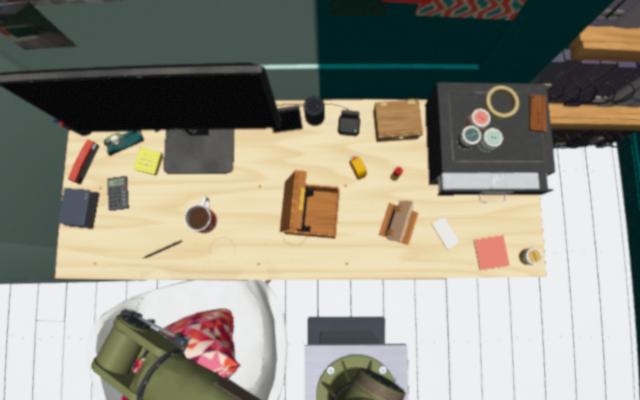

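```bash
cat > h.py <<'E'
import numpy as np,cv2,pickle
from scipy.spatial.transform import Rotation as R
def rot(rpy): return R.from_euler('xyz',rpy)
def rays(c,uv):
    K=np.array([[c["fx"],0,c["cx"]],[0,c["fy"],c["cy"]],[0,0,1]])
    p=cv2.undistortPoints(np.array(uv,float).reshape(-1,1,2),K,c["D"]).reshape(-1,2)
    return np.c_[p,np.ones(len(p))]
def world(c,uv,z=None):   # depth point, or intersection with plane height z
    uv=np.atleast_2d(uv); r=rays(c,uv); d=rot(c["orientation"]).apply(r); o=c["origin"]
    if z is None:
        s=c["z_map"][uv[:,1].astype(int),uv[:,0].astype(int)].astype(float)[:,None]
    else: s=((z-o[2])/d[:,2])[:,None]
    return o+s*d
def cloud(c,u0,u1,v0,v1):
    g=np.stack(np.meshgrid(np.arange(u0,u1),np.arange(v0,v1)),-1).reshape(-1,2)
    return g,world(c,g)
def proj(c,P):
    Rm=rot(c["orientation"]).as_matrix().T
    K=np.array([[c["fx"],0,c["cx"]],[0,c["fy"],c["cy"]],[0,0,1]])
    return cv2.projectPoints(np.atleast_2d(P).astype(float),cv2.Rodrigues(Rm)[0],-Rm@c["origin"],K,c["D"])[0].reshape(-1,2)
E
python3 - <<'E'
from h import *
t=pickle.load(open("top.pkl","rb"));s=pickle.load(open("scene.pkl","rb"))
print("table",world(t,[[260,250],[360,200],[380,240]]))
for n,box in (("stand",(375,425,195,250)),("case",(275,345,165,245))):
    g,P=cloud(t,*box); m=(P[:,2]>12)&(P[:,2]<300); q=P[m]
    print(n,q.min(0),q.max(0),q.mean(0))
for n,uv in dict(mug=(198,216),tape=(359,167),glue=(397,172)).items(): print(n,world(t,[uv]))
a=cv2.resize(t["frame"][160:250,270:430],None,fx=5,fy=5,interpolation=cv2.INTER_CUBIC); cv2.imwrite("pics/topc.png",a)
E
```

```text
table [[444.74482305 298.94012004  -2.76245653]
 [602.52333539 -20.78801864   1.08851266]
 [473.42569961 -81.36409178   2.49026541]]
stand [ 464.05272345 -197.15736692   12.18311876] [597.64384985 -86.98288353  83.26592034] [ 530.01762331 -133.79105563   48.76411418]
case [480.24969773  47.97519529  12.01214025] [646.77149992 228.59952514 252.53645229] [563.33274624 155.44281594 150.31314618]
mug [[545.66965233 481.90932476  64.05515879]]
tape [[695.72989374 -14.73724971  63.22270638]]
glue [[ 672.28339906 -127.53573897   90.96810292]]
```

View pics/topc.png

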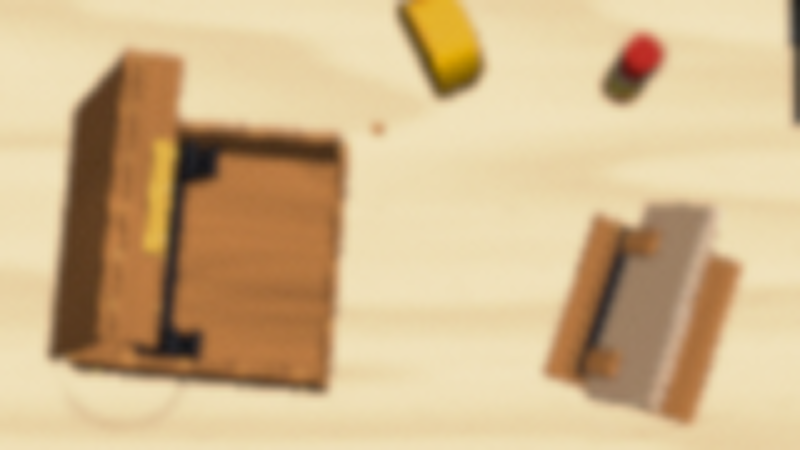

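>>> {"method": "move_arm", "body": {"moves": [[0,0.05,-0.02,0],[0,0.1,-0.04,0],[0,0.15,-0.06,0],[0,0.2,-0.08,0],[0,0.25,-0.1,0],[0,0.3,-0.1,0],[0,0.3,-0.1,0]]}}

```text
clock: 0.8
eef_pos: [318.0, 727.5, 290.5]
eef_rot: [3.128, 0.0, 2.73]
wrist_force: [0.3, 0.2, -0.4]
finger_gap: 94.2
finger_force: 0.0
```

Run:
```python
from cell import manip
s=manip.read_state();print(s["clock"],s["joints"],s["eef_pos"],s["eef_rot"],s["wrist_force"])
```

```text
0.8 [ 1.11235126e+00  9.79321493e-01  2.68184894e-01  6.52491670e-04
  1.88042892e+00 -4.63506621e-02] [318.03745352 727.51675778 290.50232831] [3.12792125e+00 1.47583902e-05 2.72970122e+00] [ 0.30676059  0.18776127 -0.4443856 ]
```

>>> {"method": "move_arm", "body": {"moves": [[0,0.05,-0.02,0],[0,0.1,-0.04,0],[0,0.15,-0.06,0],[0,0.15,-0.06,0]]}}

```text
clock: 1.2
eef_pos: [322.2, 737.2, 294.8]
eef_rot: [3.092, 0.0, 2.73]
wrist_force: [-0.2, -0.9, 0.7]
finger_gap: 94.2
finger_force: 0.0
```

Run:
```python
from cell import manip
s=manip.read_state();print(s["clock"],s["joints"],s["eef_pos"],s["eef_rot"],s["wrist_force"])
```

```text
1.2 [ 1.11251771  0.992576    0.23510531  0.00221268  1.86479725 -0.04580505] [322.22457308 737.21835235 294.76478084] [3.09243393e+00 1.66490655e-04 2.72980821e+00] [-0.19662352 -0.89125868  0.73981169]
```

>>> {"method": "move_arm", "body": {"moves": [[0,0.4,-0.1,0],[0,0.4,-0.1,0],[0,0.4,-0.1,0],[0,0.4,-0.1,0],[0,0.4,-0.1,0],[0,0.4,-0.1,0]]}}

```text
clock: 1.8
eef_pos: [329.0, 752.8, 274.2]
eef_rot: [3.062, 0.0, 2.73]
wrist_force: [0.3, -0.1, 0.3]
finger_gap: 93.9
finger_force: 0.0
```

Run:
```python
from cell import manip
s=manip.read_state();print(s["clock"],s["joints"],s["eef_pos"],s["eef_rot"],s["wrist_force"])
```

```text
1.8 [ 1.11303524  1.01883069  0.23564646  0.00375135  1.80756199 -0.04492524] [328.99781972 752.8440475  274.1902644 ] [3.06195738e+00 7.43204296e-06 2.72978155e+00] [ 0.34601354 -0.11823521  0.29651542]
```

>>> {"method": "move_arm", "body": {"moves": [[0.045,0,0,0],[0.09,0,0,0],[0.125,0,0,0],[0.13,0.4,-0.2,0],[0.13,0.4,-0.2,0],[0.13,0.4,-0.2,0],[0.13,0.4,-0.2,0],[0.13,0.4,-0.2,0],[0.13,0.4,-0.2,0],[0.13,0.4,-0.2,0],[0.13,0.4,-0.2,0],[0.13,0.4,-0.2,0]]}}

```text
clock: 3.0
eef_pos: [238.2, 780.6, 308.7]
eef_rot: [3.028, -0.004, 2.73]
wrist_force: [-0.1, 0.3, 0.6]
finger_gap: 94.2
finger_force: 0.0
```

```bash
cat > st.py <<'E'
from cell import manip
from h import *
np.set_printoptions(precision=4,suppress=True)
s=manip.read_state();print(s["clock"],s["joints"],s["eef_pos"],s["eef_rot"],s["wrist_force"]);print(rot(s["eef_rot"]).as_matrix())
E
python3 st.py
```

```text
3.0 [ 1.2312  0.9763  0.2357 -0.0045  1.8164  0.0707] [238.1627 780.6087 308.704 ] [ 3.0284 -0.0038  2.7302] [-0.1349  0.3437  0.6129]
[[-0.9166  0.3977  0.0417]
 [ 0.3999  0.9105  0.105 ]
 [ 0.0038  0.1129 -0.9936]]
```

>>> {"method": "move_arm", "body": {"moves": [[0.0,0.4,-0.2,0]]}}

```text
clock: 3.1
eef_pos: [243.6, 783.1, 316.9]
eef_rot: [3.001, -0.007, 2.731]
wrist_force: [0.3, 0.1, -0.2]
finger_gap: 93.9
finger_force: 0.0
```

>>> {"method": "move_arm", "body": {"moves": [[0.0,0.4,-0.2,0]]}}

```text
clock: 3.2
eef_pos: [249.5, 784.9, 328.8]
eef_rot: [2.97, -0.01, 2.731]
wrist_force: [0.3, 0.9, -0.1]
finger_gap: 94.2
finger_force: 0.0
```

>>> {"method": "move_arm", "body": {"moves": [[0.0,0.4,-0.2,0],[0.0,0.4,-0.2,0]]}}

```text
clock: 3.4
eef_pos: [257.5, 782.7, 348.4]
eef_rot: [2.935, -0.013, 2.731]
wrist_force: [0.0, -0.5, 0.3]
finger_gap: 94.0
finger_force: 0.0
```

>>> {"method": "move_arm", "body": {"moves": [[0.0,0.4,-0.1,0],[0.0,0.4,-0.1,0]]}}

```text
clock: 3.6
eef_pos: [267.9, 788.9, 348.8]
eef_rot: [2.903, -0.016, 2.732]
wrist_force: [-0.2, 0.3, -0.6]
finger_gap: 94.2
finger_force: 0.0
```

>>> {"method": "move_arm", "body": {"moves": [[0.25,0.4,-0.1,0]]}}

```text
clock: 3.7
eef_pos: [252.0, 800.7, 350.0]
eef_rot: [2.88, -0.018, 2.729]
wrist_force: [-0.3, 0.0, -0.2]
finger_gap: 93.7
finger_force: 0.0
```

>>> {"method": "move_arm", "body": {"moves": [[0.25,0.4,-0.1,0]]}}

```text
clock: 3.8
eef_pos: [230.4, 813.7, 354.0]
eef_rot: [2.852, -0.022, 2.733]
wrist_force: [-0.5, 0.7, -0.4]
finger_gap: 94.0
finger_force: 0.0
```

>>> {"method": "move_arm", "body": {"moves": [[0.2,0.4,-0.1,0]]}}

```text
clock: 3.9
eef_pos: [215.4, 823.8, 359.5]
eef_rot: [2.824, -0.026, 2.737]
wrist_force: [0.5, 0.7, 0.4]
finger_gap: 94.1
finger_force: 0.0
```

>>> {"method": "move_arm", "body": {"moves": [[0.2,0.4,-0.1,0]]}}

```text
clock: 4.0
eef_pos: [203.2, 832.3, 365.8]
eef_rot: [2.795, -0.031, 2.738]
wrist_force: [-1.3, 0.0, -0.5]
finger_gap: 93.6
finger_force: 0.0
```

```bash
python3 st.py
```

```text
4.0 [ 1.293   0.9213  0.2356 -0.0138  1.6373  0.1274] [203.1985 832.2988 365.8358] [ 2.7953 -0.0307  2.7384] [-1.3138  0.0312 -0.4914]
[[-0.9194  0.3786  0.1066]
 [ 0.3922  0.8611  0.3236]
 [ 0.0307  0.3393 -0.9402]]
```

>>> {"method": "move_arm", "body": {"moves": [[0.08,0.4,-0.1,0]]}}

```text
clock: 4.1
eef_pos: [202.3, 837.3, 373.9]
eef_rot: [2.766, -0.035, 2.741]
wrist_force: [-0.0, 0.6, -0.3]
finger_gap: 94.2
finger_force: 0.0
```

>>> {"method": "move_arm", "body": {"moves": [[0.08,0.4,-0.1,0]]}}

```text
clock: 4.2
eef_pos: [204.4, 841.1, 383.2]
eef_rot: [2.737, -0.04, 2.741]
wrist_force: [0.2, -0.6, 0.3]
finger_gap: 93.9
finger_force: 0.0
```

>>> {"method": "move_arm", "body": {"moves": [[0.08,0.4,-0.1,0]]}}

```text
clock: 4.3
eef_pos: [204.8, 844.7, 393.2]
eef_rot: [2.708, -0.044, 2.742]
wrist_force: [0.0, 0.2, -0.3]
finger_gap: 93.9
finger_force: 0.0
```

>>> {"method": "move_arm", "body": {"moves": [[0.08,0.4,-0.1,0]]}}

```text
clock: 4.4
eef_pos: [204.2, 847.9, 404.1]
eef_rot: [2.679, -0.049, 2.744]
wrist_force: [-0.5, 0.1, 0.1]
finger_gap: 93.9
finger_force: 0.0
```

>>> {"method": "move_arm", "body": {"moves": [[0.08,0.4,-0.1,0]]}}

```text
clock: 4.5
eef_pos: [203.3, 850.6, 415.7]
eef_rot: [2.65, -0.054, 2.746]
wrist_force: [-0.3, 0.2, 0.2]
finger_gap: 93.8
finger_force: 0.0
```

```bash
python3 st.py
```

```text
4.5 [ 1.2977  0.8768  0.2356 -0.0107  1.5347  0.1333] [203.2525 850.6058 415.6958] [ 2.6497 -0.0536  2.7464] [-0.2808  0.229   0.2401]
[[-0.9216  0.3627  0.1383]
 [ 0.3845  0.8037  0.4541]
 [ 0.0536  0.4717 -0.8802]]
```

>>> {"method": "move_arm", "body": {"moves": [[0.06,0.4,-0.1,0]]}}

```text
clock: 4.6
eef_pos: [204.0, 852.2, 428.2]
eef_rot: [2.621, -0.058, 2.749]
wrist_force: [0.3, -0.0, -0.2]
finger_gap: 94.1
finger_force: 0.0
```

>>> {"method": "move_arm", "body": {"moves": [[-0.69,-0.79,-0.45,0],[-0.69,-0.79,-0.45,0],[-0.69,-0.79,-0.45,0],[-0.69,-0.79,-0.45,0],[-0.69,-0.79,-0.45,0],[-0.69,-0.79,-0.45,0],[-0.69,-0.79,-0.45,0],[-0.69,-0.79,-0.45,0],[-0.69,-0.79,-0.45,0],[-0.69,-0.79,-0.45,0],[-0.69,-0.79,-0.45,0],[-0.69,-0.79,-0.45,0]]}}

```text
clock: 5.8
eef_pos: [343.7, 323.3, 410.7]
eef_rot: [2.621, -0.056, 2.75]
wrist_force: [1.0, 0.5, 0.9]
finger_gap: 94.3
finger_force: 0.0
```

```bash
python3 st.py
```

```text
5.8 [ 0.4656 -0.2145  1.6731  0.3827  1.3229 -0.725 ] [343.6621 323.2628 410.7198] [ 2.621  -0.0558  2.7496] [1.0251 0.4715 0.9205]
[[-0.9227  0.3571  0.1453]
 [ 0.3815  0.7911  0.4782]
 [ 0.0558  0.4967 -0.8662]]
```

>>> {"method": "move_arm", "body": {"moves": [[-0.3,-0.264,-0.066,0],[-0.3,-0.264,-0.066,0],[-0.3,-0.264,-0.066,0],[-0.3,-0.264,-0.066,0],[-0.3,-0.264,-0.066,0],[-0.3,-0.264,-0.066,0],[-0.3,-0.264,-0.066,0],[-0.3,-0.264,-0.066,0],[-0.3,-0.264,-0.066,0],[-0.3,-0.264,-0.066,0]]}}

```text
clock: 6.8
eef_pos: [516.7, -30.8, 319.1]
eef_rot: [2.623, -0.058, 2.747]
wrist_force: [0.0, -0.4, 0.3]
finger_gap: 94.2
finger_force: 0.0
```

```bash
python3 st.py
python3 - <<'E'
from cell import viewer
import cv2,pickle
c=viewer.camera("wrist"); cv2.imwrite("pics/w1.png",c["frame"]); pickle.dump(c,open("w1.pkl","wb"))
print({k:c[k] for k in c if k not in("frame","z_map")})
E
```

```text
6.8 [-0.3954  0.1456  1.5291  0.5186  1.5312 -1.5945] [516.7002 -30.7842 319.0771] [ 2.6234 -0.0578  2.7471] [ 0.0196 -0.3512  0.2747]
[[-0.9216  0.3603  0.144 ]
 [ 0.3837  0.791   0.4766]
 [ 0.0578  0.4945 -0.8673]]
{'fx': 296.746644408558, 'fy': 296.746644408558, 'cx': 319.2257171556747, 'cy': 203.39374278506634, 'D': array([-0.00256029,  0.        ,  0.        ,  0.        ,  0.        ]), 'origin': array([413.31983334, -83.5924681 , 480.30586937]), 'orientation': array([ 2.91560901, -0.51736141,  1.14488426])}
```

View pics/w1.png

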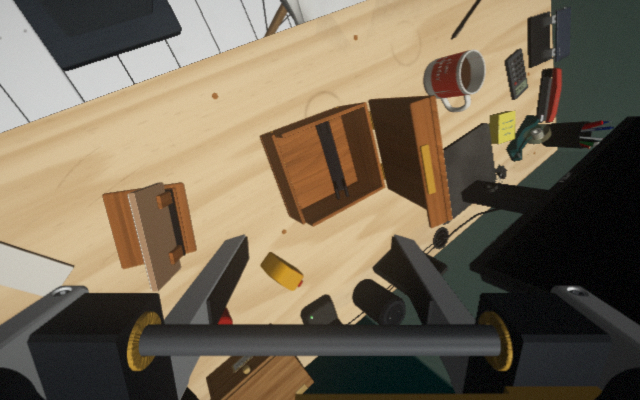

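Run:
```python
from h import *
c=pickle.load(open("w1.pkl","rb"));f=c["frame"]
cv2.imwrite("pics/w1a.png",cv2.resize(f[85:235,250:450],None,fx=4,fy=4,interpolation=cv2.INTER_CUBIC))
cv2.imwrite("pics/w1b.png",cv2.resize(f[170:300,90:210],None,fx=4.5,fy=4.5,interpolation=cv2.INTER_CUBIC))
```

```text
(no output)
```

View pics/w1a.png

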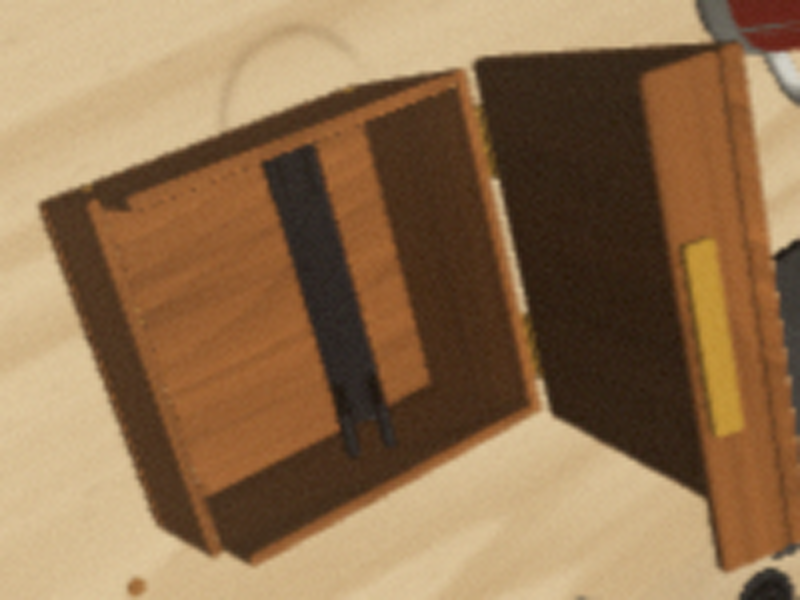

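View pics/w1b.png

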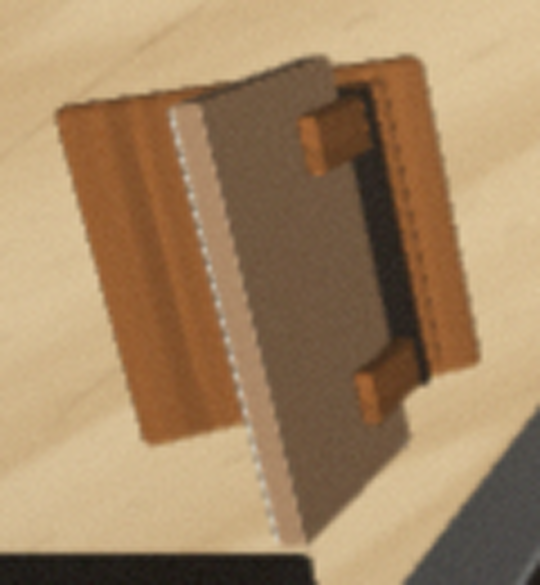

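```bash
cat > fit.py <<'E'
from h import *
from scipy.optimize import least_squares
np.set_printoptions(precision=2,suppress=True)
c=pickle.load(open("w1.pkl","rb"))
def up(U,s,o): return (np.array(U,float)+.5)/s-.5+np.array(o)
def fit(P,uv,p0):
    def pose(p): return R.from_euler('z',p[2]).apply(P)+[p[0],p[1],0]
    r=least_squares(lambda p:(proj(c,pose(p))-uv).ravel(),p0,x_scale=[10,10,.1],loss='soft_l1')
    print(r.x,np.degrees(r.x[2]));print((proj(c,pose(r.x))-uv));return r.x
uv=up([[58,110],[420,58],[480,360],[148,443]],4.5,(90,170))
S=fit(np.array([[-50,55,8],[50,55,8],[50,-55,8],[-50,-55,8.]]),uv,[530,-134,1.3])
uvt=up([[172,110],[208,110],[276,542],[303,543],[328,60],[408,435]],4.5,(90,170))
s=np.array([-.5,0,.866]);n=np.array([-.866,0,-.5]);b=np.array([20,0,20.])
def tile(p):
    y=np.array([0,1,0])
    Q=np.array([b+65*s+4*n+65*y,b+65*s-4*n+65*y,b+65*s+4*n-65*y,b+65*s-4*n-65*y,b-4*n+65*y,b-4*n-65*y])+[p[0],p[1],0]
    return R.from_euler('z',S[2]).apply(Q)+[S[0],S[1],0]
r=least_squares(lambda p:(proj(c,tile(p))-uvt).ravel(),[0,0]);print("tile shift in stand",r.x);print(proj(c,tile(r.x))-uvt)
uvc=up([[42,205],[160,525],[468,68],[541,408],[218,555],[252,562]],4,(250,85))
C=fit(np.array([[-81,76,0],[-81,-76,0],[81,76,84],[81,-76,84],[-81,-76,59],[-81,-76,84.]]),uvc,[563,120,1.5])
print("tile mid world",R.from_euler('z',S[2]).apply(b+32.5*s+[0,r.x[1],0])+[S[0],S[1],0])
print("rack world",R.from_euler('z',C[2]).apply([30,0,16])+[C[0],C[1],0])
E
python3 fit.py
```

```text
[ 525.06 -139.61    1.23] 70.38637689465864
[[-0.95 -0.61]
 [ 0.73 -1.11]
 [ 0.98  0.9 ]
 [-0.18  1.26]]
tile shift in stand [-0.75 -4.45]
[[-0.49 -0.82]
 [-1.76 -1.3 ]
 [ 1.04  1.61]
 [ 1.18  1.01]
 [ 0.17 -1.04]
 [ 0.82  1.07]]
[562.7  137.25   1.48] 84.9001770357403
[[-0.54 -0.79]
 [ 0.12 -0.04]
 [ 0.7  -0.84]
 [ 1.74 -0.03]
 [ 0.26  0.68]
 [-1.1   2.93]]
tile mid world [ 530.5  -137.57   48.14]
rack world [565.37 167.13  16.  ]
```

```bash
cat >> fit.py <<'E'
print("--- top")
c=pickle.load(open("top.pkl","rb"))
fit(np.array([[50,-55,8],[50,55,8],[-50,55,8],[-50,-55,8.]]),up([[600,215],[548,378],[690,422],[740,262]],5,(270,160)),S)
fit(np.array([[-81,-76,84],[-81,76,84.],[-81,76,59]]),up([[344,135],[328,390],[328,388]],5,(270,160)),C)
E
python3 fit.py | sed -n '/top/,$p'
```

```text
--- top
[ 525.17 -141.02    1.24] 71.21193467710314
[[-1.05 -0.35]
 [-0.82 -0.32]
 [ 1.03  0.81]
 [ 0.84 -0.02]]
[559.19 137.06   1.5 ] 85.82693139835675
[[-0.01  0.23]
 [ 0.1  -0.71]
 [-0.09  0.39]]
```

```bash
cat > go.py <<'E'
from cell import manip
from h import *
np.set_printoptions(precision=4,suppress=True)
s_=np.array([-.5,0,.866]); b=np.array([20,0,20.]); 
ST=(np.array([525.1,-140.2,0]),R.from_euler('z',70.8,degrees=True))
CA=(np.array([561.5,137.2,0]),R.from_euler('z',85.3,degrees=True))
def W(F,p): return F[1].apply(p)+F[0]
def go(targets,xdir=None):
    s=manip.read_state(); M=rot(s["eef_rot"]).as_matrix(); p=s["eef_pos"]
    print("clock",s["clock"],"pos",p,"zdir",M[:,2],"az",np.degrees(np.arctan2(M[1,2],M[0,2])),"tilt",np.degrees(np.arccos(-M[2,2])),"F",s["wrist_force"],"gap",s["finger_gap"])
    t=0
    if xdir is not None:
        l=M.T@xdir; t=np.arctan2(l[1],l[0]); t=(t+np.pi/2)%np.pi-np.pi/2; print("turn",t,"joints",s["joints"])
    for T in np.atleast_2d(targets): print("shift m",M.T@(T-p)/1000," to",T)
E
python3 - <<'E'
from go import *
s=manip.read_state(); z=rot(s["eef_rot"]).as_matrix()[:,2]
m=W(ST,b+31*s_+[-0.5,-4.45,0])   # TCP at 31 mm up the slope
print(W(ST,b+65*s_+[0,-4.45,0]))
go([m-110*z,m],ST[1].apply([0,1,0]))
E
```

```text
[ 525.1916 -153.4682   76.29  ]
clock 6.85 pos [516.4121 -29.7032 319.752 ] zdir [ 0.1442  0.4765 -0.8673] az 73.16827849823522 tilt 29.857976629348155 F [ 0.8654 -0.1096  0.6156] gap 94.24503065884632
turn -0.07846336957304967 joints [-0.3937  0.1438  1.5297  0.5187  1.5313 -1.5941]
shift m [-0.07   -0.2155  0.0772]  to [ 514.7605 -190.3035  142.2448]
shift m [-0.07   -0.2155  0.1872]  to [ 530.6179 -137.886    46.846 ]
```

>>> {"method": "move_arm", "body": {"moves": [[-0.035,-0.1,0.035,-0.04],[-0.07,-0.2155,0.077,-0.078],[-0.07,-0.2155,0.077,-0.078],[-0.07,-0.2155,0.077,-0.078],[-0.07,-0.2155,0.077,-0.078],[-0.07,-0.2155,0.077,-0.078],[-0.07,-0.2155,0.077,-0.078]], "jaw": 0.05, "squeeze": 25}}

```text
clock: 7.55
eef_pos: [515.2, -189.5, 143.0]
eef_rot: [2.621, -0.018, 2.818]
wrist_force: [0.1, 0.1, 0.5]
finger_gap: 49.9
finger_force: 0.0
```

Run:
```python
from go import *
from cell import viewer
c=viewer.camera("wrist"); cv2.imwrite("pics/w2.png",c["frame"]); pickle.dump(c,open("w2.pkl","wb"))
m=W(ST,b+31*s_+[-0.5,-4.45,0])
go([m],ST[1].apply([0,1,0]))
```

```text
clock 7.6 pos [ 515.4451 -189.3879  143.7656] zdir [ 0.1443  0.4758 -0.8676] az 73.12309771750347 tilt 29.815660416568203 F [0.1544 0.537  0.0331] gap 50.02498540988223
turn 0.0019371106834213947 joints [-0.6528  0.4458  1.5592  0.496   1.3624 -2.0564]
shift m [ 0.0004 -0.0016  0.1108]  to [ 530.6179 -137.886    46.846 ]
```

View pics/w2.png

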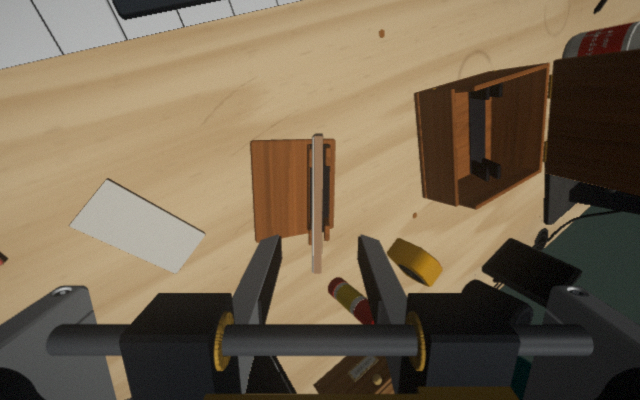

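>>> {"method": "move_arm", "body": {"moves": [[0,-0.001,0.04,0],[0,-0.001,0.08,0],[0,-0.001,0.11,0],[0,-0.001,0.11,0]]}}

```text
clock: 8.0
eef_pos: [529.9, -135.7, 45.3]
eef_rot: [2.62, -0.021, 2.82]
wrist_force: [-0.9, -0.3, 0.4]
finger_gap: 50.2
finger_force: 0.0
```

>>> {"method": "move_arm", "body": {"moves": [[0,0,0,0],[0,0,0,0],[0,0,0,0],[0,0,0,0],[0,0,0,0],[0,0,0,0]], "jaw": 0.0}}

```text
clock: 8.6
eef_pos: [530.7, -138.1, 47.0]
eef_rot: [2.618, -0.019, 2.817]
wrist_force: [-1.1, -0.1, 2.8]
finger_gap: 7.4
finger_force: 25.0
```

Run:
```python
from go import *
m=W(ST,b+31*s_+[-0.5,-4.45,0])
go([m],ST[1].apply([0,1,0]))
```

```text
clock 8.6 pos [ 530.7123 -138.1388   47.0022] zdir [ 0.1441  0.4788 -0.866 ] az 73.25235822022826 tilt 30.000826173517304 F [-1.1125 -0.1128  2.8127] gap 7.409579703452814
turn -0.00040696466848055834 joints [-0.564   0.5566  1.654   0.5562  1.149  -2.0938]
shift m [0.0002 0.0001 0.0002]  to [ 530.6179 -137.886    46.846 ]
```

>>> {"method": "move_arm", "body": {"moves": [[0,0,-0.03,0],[0,0,-0.075,0],[0,0,-0.12,0],[0,0,-0.12,0]]}}

```text
clock: 9.0
eef_pos: [514.0, -199.3, 154.7]
eef_rot: [2.624, -0.012, 2.815]
wrist_force: [-0.1, 0.6, -1.7]
finger_gap: 7.5
finger_force: 25.0
```

Run:
```python
from go import *
s=manip.read_state(); M=rot(s["eef_rot"]).as_matrix()
y=CA[1].apply([0,1,0]); n=CA[1].apply([.866,0,.5])
l=M.T@n; t=np.arctan2(-l[0],l[1]); print("turn to rack normal",t)
M2=M@R.from_euler('z',t).as_matrix()
e=M.T@ST[1].apply([0,1,0]); d=M2@e
print("tile dir after",d,"roll deg",np.degrees(np.arcsin(d[2])),"n.ytool",n@M2[:,1], "joints",s["joints"])
z=M2[:,2]; s2=-CA[1].apply([.5,0,-.866])
# flush on table: bottom centre at (450,20,0); TCP = bottom + 31*up-slope
base=np.array([450,20,0])+31*CA[1].apply(s_)
print(CA[1].apply(s_))
go([base+[0,0,60],base+[0,0,12],base])
```

```text
turn to rack normal -0.21733892244498593
tile dir after [-0.9837  0.1444 -0.107 ] roll deg -6.142412410038799 n.ytool 0.9998427725391044 joints [-0.6679  0.4383  1.5414  0.4907  1.3849 -2.0563]
[-0.041  -0.4983  0.866 ]
clock 9.0 pos [ 514.0497 -199.252   154.6992] zdir [ 0.1494  0.472  -0.8688] az 72.43824892526409 tilt 29.674834103341595 F [-0.1345  0.649  -1.7402] gap 7.462898960229808
shift m [0.1265 0.1152 0.1454]  to [448.73     4.5521  86.846 ]
shift m [0.1259 0.0914 0.1871]  to [448.73     4.5521  38.846 ]
shift m [0.1258 0.0855 0.1975]  to [448.73     4.5521  26.846 ]
```

>>> {"method": "move_arm", "body": {"moves": [[0.04,0.045,0.03,-0.1],[0.08,0.09,0.06,-0.217],[0.127,0.145,0.093,-0.217],[0.127,0.145,0.093,-0.217],[0.127,0.115,0.145,-0.217],[0.127,0.115,0.145,-0.217],[0.126,0.094,0.182,-0.217],[0.126,0.094,0.182,-0.217]]}}

```text
clock: 9.8
eef_pos: [444.5, 8.3, 37.8]
eef_rot: [2.626, 0.081, 3.005]
wrist_force: [-0.7, 0.2, -1.8]
finger_gap: 7.4
finger_force: 25.0
```

Run:
```python
from go import *
base=np.array([450,20,0])+31*CA[1].apply(s_)
go([base+[0,0,8],base+[0,0,4],base])
```

```text
clock 9.8 pos [444.497    8.2581  37.8341] zdir [ 0.1364  0.4793 -0.867 ] az 74.11116580037796 tilt 29.88945922117991 F [-0.7005  0.155  -1.7966] gap 7.375569110178667
shift m [-0.0044 -0.0043  0.0014]  to [448.73     4.5521  34.846 ]
shift m [-0.0041 -0.0063  0.0049]  to [448.73     4.5521  30.846 ]
shift m [-0.0038 -0.0083  0.0083]  to [448.73     4.5521  26.846 ]
```

>>> {"method": "move_arm", "body": {"moves": [[0,-0.002,0.0035,0],[0,-0.003,0.005,0],[0,-0.0035,0.0062,0],[0,-0.004,0.0072,0],[0,-0.0045,0.008,0],[0,-0.005,0.0088,0],[0,-0.0055,0.0095,0],[0,-0.0055,0.0095,0]]}}

```text
clock: 10.6
eef_pos: [449.6, 7.0, 32.3]
eef_rot: [2.627, 0.093, 3.004]
wrist_force: [5.8, -2.1, 9.5]
finger_gap: 7.7
finger_force: 25.0
```

Run:
```python
from go import *
go([[450,0,100]])
```

```text
clock 10.6 pos [449.5953   6.981   32.3284] zdir [ 0.148   0.476  -0.8669] az 72.72872987071378 tilt 29.901145699115883 F [ 5.8389 -2.1116  9.4848] gap 7.666300797866763
shift m [-0.0077  0.0271 -0.0619]  to [450   0 100]
```

>>> {"method": "move_arm", "body": {"moves": [[0,0,0,0],[0,0,0,0],[0,0,0,0],[0,0,0,0]], "squeeze": 6}}

```text
clock: 11.0
eef_pos: [447.6, 7.6, 30.6]
eef_rot: [2.627, 0.089, 3.006]
wrist_force: [2.7, -1.2, 0.9]
finger_gap: 7.9
finger_force: 6.0
```

Run:
```python
from go import *
go([[450,0,100]])
from cell import viewer
c=viewer.camera("wrist"); cv2.imwrite("pics/w3.png",c["frame"]); pickle.dump(c,open("w3.pkl","wb"))
```

```text
clock 11.0 pos [447.6363   7.5793  30.609 ] zdir [ 0.1434  0.4767 -0.8673] az 73.25837696122666 tilt 29.85769857525146 F [ 2.6851 -1.2082  0.8692] gap 7.929447081835581
shift m [-0.0095  0.0276 -0.0635]  to [450   0 100]
```

>>> {"method": "move_arm", "body": {"moves": [[0,-0.001,0.0017,0],[0,-0.002,0.0035,0],[0,-0.0025,0.0043,0],[0,-0.0025,0.0043,0]]}}

```text
clock: 11.45
eef_pos: [448.0, 7.7, 25.6]
eef_rot: [2.627, 0.089, 3.006]
wrist_force: [0.3, 0.4, 8.4]
finger_gap: 9.6
finger_force: 6.1
```

Run:
```python
from go import *
go([[450,0,100]])
from cell import viewer
c=viewer.camera("scene"); f=c["frame"][150:310,240:440]; cv2.imwrite("pics/s3.png",cv2.resize(f,None,fx=3.7,fy=3.7,interpolation=cv2.INTER_CUBIC)); pickle.dump(c,open("s3.pkl","wb"))
```

```text
clock 11.45 pos [447.9571   7.6776  25.638 ] zdir [ 0.143   0.4775 -0.8669] az 73.3300251830549 tilt 29.900106525595035 F [0.2628 0.3791 8.4499] gap 9.56320757741769
shift m [-0.0096  0.03   -0.0678]  to [450   0 100]
```

View pics/s3.png

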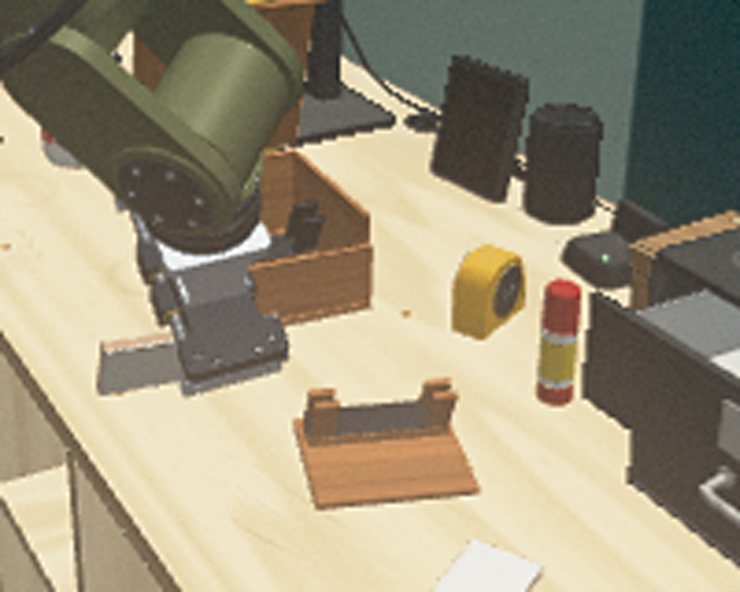

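>>> {"method": "move_arm", "body": {"moves": [[0,0.001,-0.0017,0],[0,0.001,-0.0017,0],[0,0.001,-0.0017,0],[0,0.001,-0.0017,0]], "squeeze": 30}}

```text
clock: 11.9
eef_pos: [447.5, 7.7, 27.3]
eef_rot: [2.627, 0.088, 3.006]
wrist_force: [-0.5, 0.3, 3.2]
finger_gap: 7.8
finger_force: 29.9
```

>>> {"method": "move_arm", "body": {"moves": [[0,0.025,-0.043,0],[0,0.05,-0.087,0],[0,0.05,-0.087,0],[0,0.05,-0.087,0],[0,0.05,-0.087,0]]}}

```text
clock: 12.4
eef_pos: [438.4, 9.7, 126.0]
eef_rot: [2.627, 0.087, 3.006]
wrist_force: [-0.1, 1.1, -2.5]
finger_gap: 7.5
finger_force: 30.0
```

Run:
```python
from go import *
go([[450,0,100]])
from cell import viewer
c=viewer.camera("wrist"); pickle.dump(c,open("w4.pkl","wb"))
f=c["frame"]; cv2.imwrite("pics/w4.png",cv2.resize(f[80:300,230:410],None,fx=2.7,fy=2.7,interpolation=cv2.INTER_CUBIC))
```

```text
clock 12.4 pos [438.3916   9.6581 125.9631] zdir [ 0.1412  0.4772 -0.8674] az 73.52047626948472 tilt 29.846619134332016 F [-0.1117  1.0937 -2.4658] gap 7.4900314741500535
shift m [-0.0105 -0.0202  0.0195]  to [450   0 100]
```

View pics/w4.png

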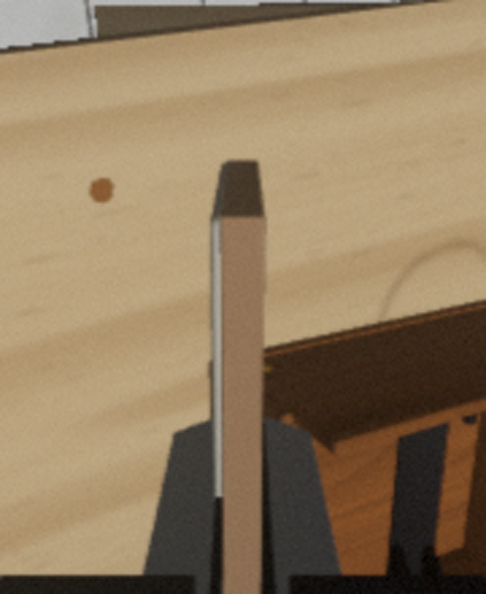

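Run:
```python
from go import *
c=pickle.load(open("w4.pkl","rb")); s=manip.read_state(); M=rot(s["eef_rot"]).as_matrix(); p=s["eef_pos"]
uv=[(230+(x+.5)/2.7-.5,80+(y+.5)/2.7-.5) for x,y in ((243,216),(240,160))]
d=rot(c["orientation"]).apply(rays(c,uv)); o=c["origin"]; n=M[:,1]
P=o+d*(((p-o)@n)/(d@n))[:,None]; L=(P-p)@M; print("tool coords",L)
print(P, "len",np.linalg.norm(P[0]-P[1]))
up=CA[1].apply(s_); y=CA[1].apply([0,1,0])
print("rack x axis in tool",M.T@CA[1].apply([.866,0,.5]),"long y in tool",M.T@y,"up in tool",M.T@up)
e=(P[0]-P[1]); e/=np.linalg.norm(e); print("roll err deg",np.degrees(np.arcsin(e@y)))
mid=P.mean(0)-65*y; print("mid rel TCP in rack (y, up)",(mid-p)@y,(mid-p)@up)
mid2=(P[0]-65*y-32.5*up); print("by top corner",(mid2-p)@y,(mid2-p)@up)
```

```text
tool coords [[ 167.6077   -0.     -747.4328]
 [  58.6881   -0.      144.6008]]
[[ 167.726  -324.5566  759.6907]
 [ 400.8092   86.6702   -4.6078]] len 898.6587444847884
rack x axis in tool [ 0.0035  0.9999 -0.0116] long y in tool [ 0.9949 -0.0047 -0.1012] up in tool [-0.1012 -0.0111 -0.9948]
roll err deg 12.767810077610777
mid rel TCP in rack (y, up) 78.05960412693652 288.3908960719711
by top corner 177.36166685245624 694.0692230468726
```

Run:
```python
from go import *
c=pickle.load(open("w4.pkl","rb")); s=manip.read_state(); M=rot(s["eef_rot"]).as_matrix(); p=s["eef_pos"]
up=CA[1].apply(s_); y=CA[1].apply([0,1,0]); n=CA[1].apply([.866,0,.5])
B=np.c_[n,y,up]
for u in (318,319,320,321):
    vs=np.arange(136,185,3); P=world(c,[(u,v) for v in vs]); 
    print(u); print(np.c_[vs,(P-p)@M,(P-p)@B])
```

```text
318
[[ 136.       62.312    -0.5834  136.808    -1.9452   48.1538 -142.3941]
 [ 139.       59.1974   -0.5843  137.3749   -1.9637   44.9979 -142.6428]
 [ 142.       67.5903   -0.022     7.5083    0.1281   66.4833  -14.3098]
 [ 145.       66.6613    0.0188   -1.7408    0.2724   66.4946   -5.0154]
 [ 148.       66.0097    0.0637  -11.9677    0.4332   66.8808    5.2236]
 [ 151.       65.3601    0.1016  -20.5787    0.5682   67.1055   13.855 ]
 [ 154.       64.7615    0.1356  -28.321     0.6896   67.293    21.6171]
 [ 157.       64.3553    0.1711  -36.3995    0.8169   67.7061   29.6941]
 [ 160.       63.7446    0.196   -42.0557    0.9051   67.6706   35.3824]
 [ 163.       62.359     0.1971  -42.1435    0.9023   66.301    35.6099]
 [ 166.       61.1112    0.2018  -43.0876    0.9135   65.1551   36.6753]
 [ 169.       59.6905    0.2021  -43.0018    0.9079   63.7331   36.7337]
 [ 172.       58.0131    0.1968  -41.6108    0.8807   61.9236   35.5198]
 [ 175.       56.3958    0.1937  -40.7083    0.8614   60.2233   34.7858]
 [ 178.       55.3209    0.2021  -42.5198    0.887    59.3371   36.6965]
 
[... 3183 characters left out ...]
4  -36.5071    2.2654   67.7275   29.7833]
 [ 160.       63.6139    1.5962  -41.157     2.2942   67.4431   34.486 ]
 [ 163.       62.4056    1.5935  -42.4228    2.302    66.3691   35.8675]
 [ 166.       60.815     1.6048  -41.3147    2.2949   64.6746   34.926 ]
 [ 169.       59.5798    1.6034  -42.3683    2.3013   63.5523   36.0992]
 [ 172.       58.124     1.6093  -42.1842    2.3      62.0853   36.0633]
 [ 175.       56.626     1.6161  -41.8499    2.2977   60.5612   35.8822]
 [ 178.       55.2216    1.6199  -42.0349    2.2987   59.1827   36.2084]
 [ 181.       53.6543    1.6281  -41.5024    2.2952   57.5696   35.8373]
 [ 184.       52.0432    1.6369  -40.8659    2.2911   55.9023   35.367 ]]
```

```bash
cat >> go.py <<'E'
UP=CA[1].apply(s_); YY=CA[1].apply([0,1,0]); NN=CA[1].apply([.866,0,.5])
RK=W(CA,[30,0,16.])
def tcp(bottom,n=0,y=0,off=(0.5,1.9,3.)):  # TCP so that the tile's lower edge is at slot height bottom
    return RK+UP*(bottom+32.5-off[2])+NN*(n-off[0])+YY*(y-off[1])
E
python3 - <<'E'
from go import *
go([tcp(130),tcp(95)],YY)
E
```

```text
clock 12.45 pos [438.3867   9.7045 125.8449] zdir [ 0.1408  0.4775 -0.8673] az 73.57411725083459 tilt 29.854382859221325 F [-0.4827  0.2455 -2.5616] gap 7.424863349061214
turn -0.004677903889334978 joints [-0.3779  0.1529  1.9992  0.5842  1.1171 -2.1314]
shift m [-0.1113  0.0901  0.0296]  to [559.2817  87.0301 153.877 ]
shift m [-0.1078  0.0905  0.0644]  to [560.7156 104.4712 123.567 ]
```

>>> {"method": "move_arm", "body": {"moves": [[-0.02,0.018,-0.01,0],[-0.06,0.05,0.01,0],[-0.1,0.08,0.028,0],[-0.1113,0.09,0.03,0],[-0.1113,0.09,0.03,0],[-0.108,0.09,0.064,0],[-0.108,0.09,0.064,0],[-0.108,0.09,0.064,0]]}}

```text
clock: 13.25
eef_pos: [560.7, 103.3, 124.6]
eef_rot: [2.628, 0.086, 3.006]
wrist_force: [0.3, -0.4, -1.2]
finger_gap: 7.6
finger_force: 30.0
```

Run:
```python
from go import *
from cell import viewer
c=viewer.camera("wrist"); pickle.dump(c,open("w5.pkl","wb"))
f=c["frame"]; cv2.imwrite("pics/w5.png",cv2.resize(f[60:280,230:450],None,fx=2.7,fy=2.7,interpolation=cv2.INTER_CUBIC))
go([tcp(95),tcp(60)],YY); print(proj(c,[RK,RK+47*YY,RK+47*YY+45*UP,RK+69*YY+45*UP]))
```

```text
clock 13.3 pos [561.3082 102.9854 125.5667] zdir [ 0.1426  0.4768 -0.8674] az 73.3530530253716 tilt 29.845023594642434 F [ 0.1296  0.2722 -1.805 ] gap 7.936473185873627
turn -0.00404495966334073 joints [-0.1198  0.3693  1.7178  0.6028  1.0452 -1.8845]
shift m [0.001  0.0003 0.0024]  to [560.7156 104.4712 123.567 ]
shift m [0.0046 0.0007 0.0372]  to [562.1495 121.9124  93.257 ]
[[320.8346 183.1735]
 [320.7794 138.1372]
 [320.4007 147.6442]
 [320.3545 121.0267]]
```

View pics/w5.png

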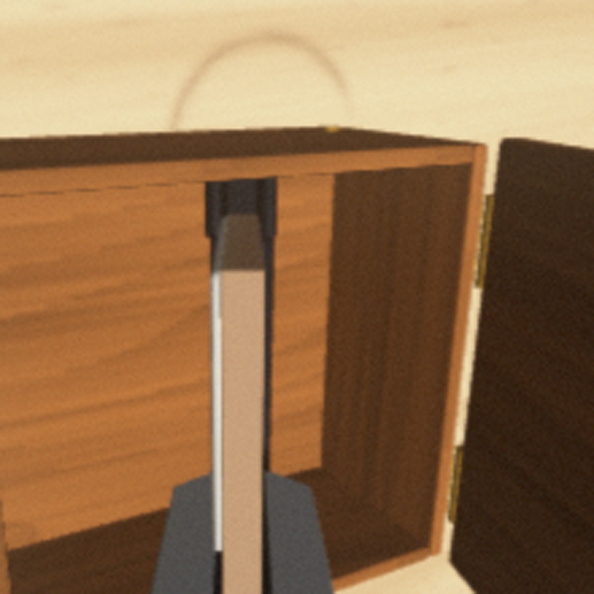

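>>> {"method": "move_arm", "body": {"moves": [[0.003,0,0.02,0],[0.0046,0,0.037,0],[0.0061,0,0.052,0],[0.0069,0.0001,0.059,0],[0.0077,0.0002,0.067,0],[0.0077,0.0002,0.067,0],[0.0077,0.0002,0.067,0]]}}

```text
clock: 14.0
eef_pos: [563.4, 136.5, 66.8]
eef_rot: [2.628, 0.088, 3.006]
wrist_force: [-0.8, -3.0, -7.0]
finger_gap: 7.5
finger_force: 30.0
```

Run:
```python
from go import *
go([tcp(20,-.6),tcp(0,-.6)])
p=manip.read_state()["eef_pos"]-tcp(0,-.6);print("height",p@UP,"n",p@NN,"y",p@YY)
```

```text
clock 14.0 pos [563.4    136.4617  66.7519] zdir [ 0.1426  0.4765 -0.8675] az 73.34144590805492 tilt 29.82757054559642 F [-0.8027 -3.0165 -6.9632] gap 7.51704742654707
shift m [0.0011 0.0001 0.0097]  to [563.7457 141.3273  58.317 ]
shift m [0.0031 0.0004 0.0296]  to [564.5651 151.2936  40.997 ]
height 29.742477680632035 n -0.0065099011084335245 y -0.054109243359943625
```

>>> {"method": "move_arm", "body": {"moves": [[0.001,0.0001,0.01,0],[0.002,0.0002,0.02,0],[0.0025,0.0003,0.024,0],[0.0029,0.0004,0.027,0],[0.0029,0.0004,0.027,0]]}}

```text
clock: 14.5
eef_pos: [565.0, 149.5, 43.3]
eef_rot: [2.628, 0.09, 3.005]
wrist_force: [2.9, -5.4, -9.5]
finger_gap: 7.6
finger_force: 30.0
```

Run:
```python
from go import *
go([tcp(20,-.6),tcp(0,-.6)])
p=manip.read_state()["eef_pos"]-tcp(0,-.6);print("height",p@UP,"n",p@NN,"y",p@YY)
```

```text
clock 14.5 pos [565.0255 149.5087  43.3003] zdir [ 0.1444  0.4757 -0.8677] az 73.11306017650752 tilt 29.809094741844852 F [ 2.854  -5.4499 -9.5174] gap 7.621565714896361
shift m [-0.0012  0.0001 -0.0171]  to [563.7457 141.3273  58.317 ]
shift m [0.0009 0.0004 0.0028]  to [564.5651 151.2936  40.997 ]
height 2.865284700559711 n -0.35619226930594494 y -0.6051051182481662
```

>>> {"method": "move_arm", "body": {"moves": [[0.0003,-0.001,0.0015,0],[0.0003,-0.001,0.0015,0]], "squeeze": 10}}

```text
clock: 14.7
eef_pos: [565.3, 150.0, 42.4]
eef_rot: [2.627, 0.091, 3.005]
wrist_force: [3.5, -4.7, -1.5]
finger_gap: 7.8
finger_force: 10.0
```

>>> {"method": "move_arm", "body": {"moves": [[0,0,0,0],[0,0,0,0],[0,0,0,0],[0,0,0,0]], "jaw": 0.03}}

```text
clock: 15.1
eef_pos: [564.4, 150.5, 41.7]
eef_rot: [2.627, 0.089, 3.006]
wrist_force: [0.1, 0.1, -0.6]
finger_gap: 29.7
finger_force: 0.0
```

>>> {"method": "move_arm", "body": {"moves": [[0,0,-0.03,0],[0,0,-0.06,0],[0,0,-0.09,0],[0,0,-0.13,0],[0,0,-0.16,0],[0,0,-0.16,0],[0,0,-0.16,0]]}}

```text
clock: 15.8
eef_pos: [541.5, 74.0, 180.3]
eef_rot: [2.627, 0.089, 3.005]
wrist_force: [-0.0, 0.6, -0.0]
finger_gap: 30.1
finger_force: 0.0
```

Run:
```python
from go import *
from cell import viewer
c=viewer.camera("wrist"); pickle.dump(c,open("w6.pkl","wb"))
f=c["frame"]; cv2.imwrite("pics/w6.png",cv2.resize(f[40:300,230:570],None,fx=2.3,fy=2.3,interpolation=cv2.INTER_CUBIC))
go([[560,50,200]])
for k in (-65,0,65): print(k,proj(c,[RK+65*UP+k*YY]))
```

```text
clock 15.85 pos [541.2111  74.3462 179.5223] zdir [ 0.1421  0.4771 -0.8673] az 73.4101594429672 tilt 29.852988810276223 F [ 0.6057  0.2521 -0.7513] gap 30.022808695214533
shift m [-0.0236 -0.0097 -0.0267]  to [560  50 200]
-65 [[319.7772 250.4696]]
0 [[319.6866 198.086 ]]
65 [[319.5804 136.7109]]
```

View pics/w6.png

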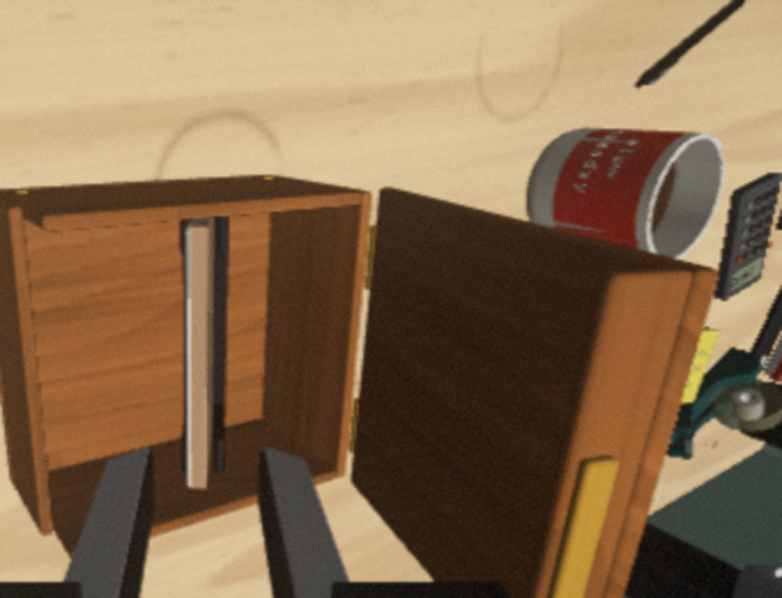

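```bash
cat > lid.py <<'E'
from go import *
u=np.array([-.5,0,.866]); n=np.array([.866,0,.5]); H=np.array([81,0,86.])
def pt(th,r): return H+r*np.array([-np.cos(th),0,np.sin(th)])+8*np.array([np.sin(th),0,np.cos(th)])
def K(th): return pt(th,166)-20*u if th>np.pi/3 else pt(th,146)
def T(k): return W(CA,k+12.5*n)
E
python3 - <<'E'
from lid import *
c=pickle.load(open("w6.pkl","rb"))
P=world(c,[(316,v) for v in range(139,252,8)]); Q=P-RK; print("tile top edge: n,y,up"); print(np.c_[Q@NN,Q@YY,Q@UP])
E=pt(1.4,166)
go([T(E+np.array([-40,0,70])),T(E+np.array([30,0,60])),T(K(1.4)+15*n)],YY)
E
```

```text
tile top edge: n,y,up
[[ -3.484   63.2014  67.388 ]
 [ -3.5444  55.2401  66.9513]
 [ -3.5602  47.5563  68.4696]
 [ -3.6397  39.0741  67.3191]
 [ -3.7121  30.4579  66.5336]
 [ -3.7363  22.2836  67.8113]
 [ -3.7975  13.4654  67.5917]
 [ -3.8578   4.4758  67.4671]
 [ -3.9739  -5.6444  65.1317]
 [ -3.972  -13.9499  67.6381]
 [ -4.0091 -23.0503  68.6045]
 [ -4.0901 -33.1846  67.8716]
 [ -4.1264 -42.5981  68.9622]
 [ -4.2236 -53.5337  67.7275]
 [ -4.3052 -64.3795  67.1798]]
clock 15.85 pos [541.2111  74.3462 179.5223] zdir [ 0.1421  0.4771 -0.8673] az 73.4101594429672 tilt 29.852988810276223 F [ 0.6057  0.2521 -0.7513] gap 30.022808695214533
turn -0.0038598008634227465 joints [-0.1809  0.2638  1.7185  0.5692  1.1632 -1.8709]
shift m [-0.0228  0.1559 -0.0799]  to [564.0806 168.5881 327.1944]
shift m [-0.0182  0.212  -0.0371]  to [569.8163 238.3528 317.1944]
shift m [-0.0124  0.1717  0.02  ]  to [569.2419 231.3663 247.3744]
```

Run:
```python
from go import *
go([RK+h*UP-2.5*NN for h in (90,70,62)])
```

```text
clock 15.85 pos [541.2111  74.3462 179.5223] zdir [ 0.1421  0.4771 -0.8673] az 73.4101594429672 tilt 29.852988810276223 F [ 0.6057  0.2521 -0.7513] gap 30.022808695214533
shift m [-0.0049 -0.0014  0.0998]  to [560.0935 120.0927  92.69  ]
shift m [-0.0028 -0.0012  0.1197]  to [560.9129 130.0591  75.37  ]
shift m [-0.002  -0.0011  0.1277]  to [561.2407 134.0456  68.442 ]
```

>>> {"method": "move_arm", "body": {"moves": [[-0.002,-0.001,0.03,0],[-0.004,-0.0014,0.06,0],[-0.005,-0.0014,0.09,0],[-0.004,-0.0013,0.11,0],[-0.003,-0.0012,0.117,0],[-0.0025,-0.0012,0.122,0],[-0.0024,-0.0012,0.124,0],[-0.002,-0.0011,0.126,0],[-0.002,-0.0011,0.127,0],[-0.002,-0.0011,0.127,0]], "jaw": 0}}

```text
clock: 16.85
eef_pos: [561.4, 132.4, 72.9]
eef_rot: [2.627, 0.09, 3.007]
wrist_force: [-25.8, -18.8, 35.7]
finger_gap: 0.7
finger_force: 20.6
```

Run:
```python
from go import *
go([RK+h*UP-2.5*NN for h in (90,62)])
p=manip.read_state()["eef_pos"]-RK; print("up",p@UP,p@NN)
```

```text
clock 16.85 pos [561.3663 132.4434  72.8554] zdir [ 0.1433  0.4776 -0.8668] az 73.29709726954407 tilt 29.912010271404714 F [-25.7631 -18.7592  35.6801] gap 0.7223806389225517
shift m [-0.0022 -0.0011 -0.0233]  to [560.0935 120.0927  92.69  ]
shift m [ 0.0007 -0.0008  0.0046]  to [561.2407 134.0456  68.442 ]
up 66.61251483207093 -1.6671197436472163
```

>>> {"method": "move_arm", "body": {"moves": [[0,0,-0.04,0],[0.001,0.001,-0.085,0],[0.002,0.001,-0.127,0],[0.002,0.001,-0.17,0],[0.002,0.001,-0.22,0],[0.002,0.001,-0.22,0],[0.002,0.001,-0.22,0]]}}

```text
clock: 17.55
eef_pos: [528.3, 29.0, 261.9]
eef_rot: [2.628, 0.091, 3.004]
wrist_force: [0.1, 0.8, -0.5]
finger_gap: 0.2
finger_force: 0.0
```

Run:
```python
from lid import *
c=viewer=None
from cell import viewer
c=viewer.camera("wrist"); pickle.dump(c,open("w7.pkl","wb"))
P=world(c,proj(c,[RK+66*UP-3.5*NN+k*YY for k in (-60,-30,0,30,60)]).round()); Q=P-RK; print(np.c_[Q@NN,Q@YY,Q@UP])
E=pt(1.4,166)
go([T(E+np.array([-40,0,70])),T(E+np.array([30,0,60])),T(K(1.4)+15*n)],YY)
```

```text
[[ -4.0802 -60.327   66.247 ]
 [ -3.8952 -29.9569  67.9454]
 [ -3.7277   1.1148  68.5653]
 [ -3.5958  30.0477  67.9094]
 [ -3.4541  60.0857  67.4762]]
clock 17.6 pos [528.0309  29.5357 260.6614] zdir [ 0.1433  0.4767 -0.8673] az 73.26742296302798 tilt 29.851665745658355 F [-1.6234  0.2267 -0.4407] gap 0.3561478011498797
turn -0.0038453385968029163 joints [-0.274   0.171   1.6344  0.5341  1.3588 -1.8527]
shift m [-0.0226  0.1561  0.0137]  to [564.0806 168.5881 327.1944]
shift m [-0.018   0.2122  0.0565]  to [569.8163 238.3528 317.1944]
shift m [-0.0122  0.1719  0.1136]  to [569.2419 231.3663 247.3744]
```

>>> {"method": "move_arm", "body": {"moves": [[-0.006,0.045,0,0],[-0.012,0.09,0.004,0],[-0.018,0.13,0.01,0],[-0.0226,0.156,0.014,0],[-0.02,0.19,0.04,0],[-0.018,0.212,0.0565,0],[-0.018,0.212,0.0565,0],[-0.018,0.212,0.0565,0],[-0.015,0.192,0.085,0],[-0.012,0.172,0.1136,0],[-0.012,0.172,0.1136,0],[-0.012,0.172,0.1136,0]]}}

```text
clock: 18.8
eef_pos: [569.5, 230.9, 248.6]
eef_rot: [2.627, 0.088, 3.005]
wrist_force: [0.5, 0.4, 0.3]
finger_gap: 0.3
finger_force: 0.0
```

Run:
```python
from lid import *
go([T(K(t)) for t in (1.4,1.3,1.2,1.1,1.0,.9,.8,.7)],YY)
```

```text
clock 18.8 pos [569.4804 230.9162 248.5538] zdir [ 0.1433  0.4768 -0.8672] az 73.26908233376186 tilt 29.86038711167125 F [0.455  0.4329 0.2972] gap 0.2529621734175688
turn -0.004441875657732464 joints [ 0.1219  0.2728  1.5388  0.5209  1.1579 -1.5066]
shift m [ 0.0004 -0.0152  0.0014]  to [568.1775 218.42   239.8744]
shift m [-0.0003 -0.0309 -0.0041]  to [566.8365 202.1097 237.0206]
shift m [-0.0008 -0.047  -0.008 ]  to [565.5256 186.1647 232.5474]
shift m [-0.0011 -0.0635 -0.0103]  to [564.2579 170.7445 226.4992]
shift m [-0.0012 -0.0791 -0.011 ]  to [563.1119 156.8065 219.4272]
shift m [-0.0012 -0.0937 -0.0102]  to [562.1011 144.5119 211.5886]
shift m [-0.001  -0.1082 -0.008 ]  to [561.1595 133.0586 202.5576]
shift m [-0.0007 -0.1223 -0.0043]  to [560.2965 122.5612 192.4245]
```

>>> {"method": "move_arm", "body": {"moves": [[0.0004,-0.015,0.001,0],[-0.0003,-0.031,-0.004,0],[-0.0008,-0.047,-0.008,0],[-0.001,-0.0635,-0.01,0],[-0.001,-0.079,-0.011,0],[-0.001,-0.094,-0.01,0],[-0.001,-0.108,-0.008,0],[-0.0007,-0.122,-0.004,0]]}}

```text
clock: 19.6
eef_pos: [561.2, 122.8, 193.5]
eef_rot: [2.627, 0.092, 3.005]
wrist_force: [0.4, 0.5, 3.9]
finger_gap: -0.0
finger_force: 1.8
```

Run:
```python
from lid import *
go([T(K(t)) for t in (.7,.6,.5,.4,.3,.2,.1,.05,0,-.05)],YY)
```

```text
clock 19.6 pos [561.1772 122.8283 193.4616] zdir [ 0.1465  0.4769 -0.8666] az 72.91952834536735 tilt 29.928557779038368 F [0.4011 0.4728 3.9083] gap -0.048688150190064235
turn -0.001885462015098982 joints [-0.0822  0.2823  1.6601  0.565   1.1436 -1.7659]
shift m [ 0.0009 -0.0008  0.0006]  to [560.2965 122.5612 192.4245]
shift m [ 0.0014 -0.0145  0.0057]  to [559.5206 113.1244 181.2905]
shift m [ 0.0021 -0.0277  0.012 ]  to [558.8397 104.8425 169.2668]
shift m [ 0.0029 -0.0401  0.0197]  to [558.2606  97.7984 156.4736]
shift m [ 0.0038 -0.0517  0.0285]  to [557.789   92.0623 143.0386]
shift m [ 0.0049 -0.0623  0.0385]  to [557.4297  87.6917 129.0963]
shift m [ 0.006  -0.072   0.0494]  to [557.1862  84.7301 114.7857]
shift m [ 0.0067 -0.0763  0.0553]  to [557.1087  83.7875 107.537 ]
shift m [ 0.0073 -0.0804  0.0613]  to [557.061   83.2072 100.25  ]
shift m [ 0.008  -0.0842  0.0675]  to [557.0432  82.9905  92.943 ]
```

>>> {"method": "move_arm", "body": {"moves": [[0.0014,-0.0145,0.006,0],[0.002,-0.028,0.012,0],[0.003,-0.04,0.02,0],[0.004,-0.052,0.0285,0],[0.005,-0.062,0.0385,0],[0.006,-0.072,0.0495,0],[0.0067,-0.076,0.055,0],[0.0073,-0.0804,0.0613,0],[0.0075,-0.082,0.064,0],[0.0075,-0.082,0.064,0]]}}

```text
clock: 20.6
eef_pos: [555.9, 83.9, 95.6]
eef_rot: [2.627, 0.089, 3.006]
wrist_force: [-2.6, -3.2, 8.9]
finger_gap: 0.8
finger_force: 4.1
```

Run:
```python
from lid import *
go([T(K(t)) for t in (0,-.05)],YY)
```

```text
clock 20.6 pos [555.8558  83.9481  95.5951] zdir [ 0.1431  0.4773 -0.867 ] az 73.3114723788391 tilt 29.885580821895992 F [-2.5549 -3.1815  8.8938] gap 0.7512844522610834
turn -0.0028959042946710145 joints [-0.1578  0.4048  1.7501  0.6234  1.0082 -1.9626]
shift m [-0.0017  0.0017 -0.0042]  to [557.061   83.2072 100.25  ]
shift m [-0.0011 -0.002   0.002 ]  to [557.0432  82.9905  92.943 ]
```

>>> {"method": "move_arm", "body": {"moves": [[0.0002,-0.0012,0.002,0],[0.0004,-0.0025,0.0043,0],[0.0004,-0.0025,0.0043,0],[0.0004,-0.0025,0.0043,0]]}}

```text
clock: 21.0
eef_pos: [556.4, 84.0, 94.5]
eef_rot: [2.625, 0.092, 3.007]
wrist_force: [-25.3, -13.4, 52.3]
finger_gap: 0.3
finger_force: 25.9
```

Run:
```python
from lid import *
go([T(K(t)) for t in (0,)])
```

```text
clock 21.0 pos [556.4427  83.973   94.5204] zdir [ 0.1453  0.479  -0.8657] az 73.1290030581528 tilt 30.037678198478513 F [-25.2567 -13.363   52.2946] gap 0.3027929667290467
shift m [-0.0012  0.0022 -0.0052]  to [557.061   83.2072 100.25  ]
```

Hard stop reached at 52 N, so the lid is shut. I retract and check it with depth.

>>> {"method": "move_arm", "body": {"moves": [[0,0,-0.03,0],[0,0,-0.08,0],[0,0,-0.13,0],[0,0,-0.17,0],[0,0,-0.17,0],[0,0,-0.17,0]]}}

```text
clock: 21.6
eef_pos: [531.4, 2.8, 237.5]
eef_rot: [2.627, 0.089, 3.005]
wrist_force: [0.6, -0.4, -1.3]
finger_gap: 0.0
finger_force: 0.0
```

Run:
```python
from lid import *
from cell import viewer
for nm in ("wrist","top"):
    c=viewer.camera(nm)
    g=[W(CA,[x,y,94.]) for x in (70,30,-20,-60,-75) for y in (-60,60)]
    P=world(c,proj(c,g).round()); print(nm,P[:,2])
go([[500,0,250]])
```

```text
wrist [ 94.8958  94.7029  95.2323  95.8546  95.4276  95.5699 237.4455  93.5628
  94.8596  95.8764]
top [93.813  94.4268 94.3859 89.6373 92.6007 89.6682 96.7895 96.9176 92.9628
 96.0994]
clock 21.7 pos [531.0936   3.4294 236.1926] zdir [ 0.1408  0.4776 -0.8672] az 73.57057778549172 tilt 29.861676464028843 F [-0.2195  0.4237 -0.3454] gap 0.3009266931420007
shift m [ 0.029   0.0015 -0.018 ]  to [500   0 250]
```

The lid is level at z ≈ 95 along its whole depth, so it is shut and the arm is clear of it. I hand in the job.

```bash
python3 -c "
from cell import manip; print(manip.sign_off())"
```

```text
the job is handed in; nothing more can be done
None
```

I slid the large tile home in the case slot, let it go, swung the lid shut and handed the job in at about 22 s; the hand-in gave no verdict. My own depth checks put the tile seated and the lid level, and I saw no contact with the mug, tape measure or glue stick.

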